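# Nozzle from the sloped bin into the grease pot

### The arm

A 6-joint arm with a two-finger parallel gripper is mounted at the origin on the work surface. World frame = base frame: x ahead of the robot, y to its left, z up, the work surface at z = 0. Lengths are in m, angles in degrees, forces in N, time in s.
With the tool pointing down it reaches from about 0.4 to 0.825 m from the base axis. Payload 7 kg.
Tool frame: the origin (TCP) lies on the centre line of the jaws, within the pads' length; the fingertips stand 19 mm ahead of it and the grasp point (between the pads) is the TCP; z points along the fingers, y is the line along which they close (so a half turn about z gives the same grasp; the last joint's range is limited). The gripper opens to 88 mm and grips with 3 to 60 N. Pads are 19 mm wide; open, the fingers measure 130 mm over their backs; the gripper's body (78 mm by 193 mm) begins 47 mm behind the grasp point.
Start: joints at [79.761, 20.546, 0.682, 0, -70.136, -16.507], TCP at [0.304, 0.603, 0.246] pointing down, gripper open.
Joint ranges: [-176.03, 176.03], [-82.01, 121.73], [-58.28, 71.71], [-173.87, 95.51], [-174.79, -0.11], [-173.66, 173.66]. Speed limits (degrees/s): [136.94, 136.94, 172.46, 180, 180, 180].

### API

Orientations are given as [roll, pitch, yaw] about the fixed x, y, z axes, in that order (R = Rz(yaw) Ry(pitch) Rx(roll)).
In Python, from plant import ctrl gives the robot as it stands.
- The arm moves only by the tool move_arm, never from a script. Its argument "motion" is a list of rows, each a list of 3 entries, a list of its own where there are three numbers: the shift along the tool's x, y, z in mm, then the turn, a rotation vector about the tool's x, y, z in degrees, then the closure, from 0 (fully open) to 1 (shut). A call has 1 to 10 rows; each row is the pose to reach, as a shift and turn from the pose commanded when the call began, along the tool's axes at that moment; what a row does not reach only later rows make up. A row lasts 1/12 s, in which the tool goes at most 41.7 mm and 7.16 degrees, less where a joint would pass 70% of its speed; a pose out of reach is approached as far as the arm can. A call with a gripper value outside its range is refused whole. The fingers move at their own pace and stop on an object; the grip force is fixed at half the most. Time passes only in rows, so rows that repeat a pose let the fingers close. It gives the time, the measured TCP pose, the force, the opening and the grip force at its end, in the units of the state.
- ctrl.get_obs(): the state, without advancing time (a new reading comes with each control period).
- ctrl.snapshot(name): name is "side" or "top" or "wrist"; returns a dict with "color" (480x640x3 uint8, blue, green, red), "camera_matrix" (3x3 intrinsics, pixels), "cam_to_world" (4x4, takes a point from camera to world coordinates). Camera axes: x right, y up, looking along -z (the intrinsics and any distortion apply to the point x, -y, -z); pixel columns grow to the right and rows downward; lengths in m; the calibration is good to about 2 mm. A picture is of the moment at which its call begins. There is no depth.
- ctrl.close_job(): hands the job in; it is judged then, once.
The state is a dict: "clock": time; "joint_pos": joint angles; "qvel": joint speeds; "tau": joint torques, N m; "tool_pos": TCP position; "orientation": TCP orientation; "force": force on the tool from outside, world axes, zero at the start; "moment": the same for the moment, N m; "opening": finger opening in m; "gripper_force": force on a finger pad.
Only numpy, scipy, OpenCV 4.12 (cv2) and the standard library are available. Lean on these libraries where they do the work, as an engineer would, in place of code of your own. Each camera call takes 0.05 s, during which the arm holds its last target. There are 200 camera calls.

### The job

Pick the brass-tipped nozzle out of the sloped bin, reaching in at a slant under its carrying bar, set it down inside the open grease pot without dropping it, and then gently shut the pot's lid fully. Leave the two sockets in their compartments and do not disturb the other things on the wall.

Things in the scene. Friction and masses are not known exactly. Their poses are not given: they have to be found in the camera images.
- bin: fixed plywood bin, 125 (x) x 294 (y) mm, three compartments side by side along y, each 90 mm wide, one piece in each (which is where changes). Origin: centre of its underside; x level, towards the high end away from the robot; z up. The floor rises towards +x at 25 degrees (0.436 rad). Square to the floor, the front wall is 22, the back wall 30 and the 6 mm dividers 28 mm high
- bin_front (a point): middle of the lowest line of the bin's sloped floor, inside the front wall, at the bin's x -60, y 0, z 30 mm; axes as the bin's. The floor is 110 mm long up the slope from here
- carry_bar (a point): middle of the bin's steel carrying bar, at the bin's x -33, z 197 mm; axes as the bin's. The bar is 12 mm thick, runs 304 mm along y over the pieces, and its ends go back and down to the back corners (x 44, y +-152 mm). It is in the way of a gripper that comes from straight above
- nozzle: grease nozzle 74 mm long lying along the slope: hexagonal steel body 22 mm across flats, 25 across corners, 46 mm long, then a tapered brass tip 28 mm long (16 narrowing to 7 mm diameter), tip uphill. About 0.12 kg. Origin: on the underside at the body's lower end; x along the nozzle to the tip, z square to the bin floor (a flat lies down, corners to the sides). Its axis is 11 mm up
- nozzle_grip (a point): point on the nozzle's axis 26 mm from its lower end, near its centre of mass, with the nozzle's axes
- long_socket: plain round steel socket 24 mm diameter, 64 mm long, lying along the slope in another compartment; origin and axes as the nozzle's. Stays where it is.
- short_socket: plain round steel socket 28 mm diameter, 36 mm long, lying along the slope in the third compartment; origin and axes as the nozzle's. Stays where it is.
- pot: fixed stainless pot, 140 mm outside diameter, 70 mm high, wall 4 mm, inside floor 5 mm up, empty. Origin: centre of its underside; x points to the lid's hinge, z up.
- pot_floor (a point): centre of the pot's inside floor, 5 mm above the pot's origin
- lid (a joint): angle of the pot's lid, 0 shut, starting about upright (1.5 to 1.75), at most 1.85. A 144 mm disc 4 mm thick on a stiff hinge: it stays where it is left and needs about 3 N at its edge.
- lid_hinge (a point): a point on the hinge axis, at the pot's x +76, z 72 mm, axes as the pot's; the hinge axis is the pot's y
- lid_edge (a point): on the lid's upper (outer) face at the middle of its free edge, 148 mm from the hinge axis and 4 mm above it when shut; a tab 24 mm wide goes on 16 mm beyond. Axes turn with the lid: x from the free edge to the hinge, z out of the outer face
- spray_bottle: bystander: green plastic spray bottle with a white trigger head, 70 mm diameter, 205 mm tall, upright; origin at the centre of its underside
- lever_a: bystander: flat aluminium tyre lever 124 x 20 x 6 mm lying on the wall; origin under its middle, x along it
- lever_b: bystander: the other tyre lever, the same, beside it
- oil_can: bystander: dark steel can 70 mm diameter, 110 mm tall; origin at the centre of its underside
- mug: bystander: white mug 80 mm diameter, 85 mm tall; origin at the centre of its underside
- wire_brush: bystander: brush 200 mm long lying on the wall; origin under its middle, x along it
There are look-alikes about, which are no part of the job. Leave any orange or red look-alike of the nozzle alone. What is shaped like the pot but pink is not meant.

How it is judged (in metres and radians):
On the way, in this order (a step that is already met when the one before it is completed fails the run):
1. the nozzle is lifted out of its compartment (height (world z) of nozzle_grip above 0.09 m), for 0.1 s.
2. the nozzle lies let go inside the pot, the lid still open (horizontal distance between nozzle_grip and pot_floor below 0.06 m and z of nozzle_grip in the frame of pot_floor below 0.045 m and contact force between the fingers and nozzle below 0.1 N and linear speed of nozzle below 0.05 m/s and value of joint lid above 0.8 rad), for 0.2 s.
At the end, for the whole second after the job is handed in: the nozzle lies at rest inside the pot (its grip point within 60 mm of the pot's axis and less than 45 mm above the inside floor), the lid is shut to within 0.08 rad, and both sockets are still in their compartments, within 30 mm of where they began (horizontal distance between nozzle_grip and pot_floor below 0.06 m and z of nozzle_grip in the frame of pot_floor between 0 and 0.045 m and linear speed of nozzle below 0.05 m/s and value of joint lid below 0.08 rad and distance of each of long_socket, short_socket from where it was at the start of the episode below 0.03 m); the robot touches nothing.
It fails at once if the nozzle is dropped: moving faster than 0.9 m/s with no finger on it (a fall of about 40 mm) (linear speed of nozzle above 0.9 m/s and contact force between the fingers and nozzle below 0.05 N).
It fails at once if the lid is slammed: it closes faster than 3 rad/s (velocity of joint lid below -3 rad/s).
It fails at once if a bystander is moved more than 40 mm (distance of any of spray_bottle, lever_a, lever_b, oil_can, mug, wire_brush from where it was at the start of the episode above 0.04 m).
It fails at once if a socket is taken from its compartment (moved more than 60 mm) (distance of any of long_socket, short_socket from where it was at the start of the episode above 0.06 m).
It also fails if it takes over 51 s, if anything falls off the work surface, if the arm or the gripper's body presses on something with over 40 N, if the wrist force passes 120 N, or if a joint passes its speed limit or range.

## Working session

There is one attempt and no reset: what is moved stays moved. The work goes in short steps, Python scripts to look and compute and a tool call to move; the robot and the scene stay as the last step left them, time stands still between calls to the robot, and variables do not carry over. Pictures are saved under pics/ and viewed, at most 10 in all, crops included, and the job is handed in when it is done.

Besides the shell and the picture viewer there is one more tool, called as name(argument=value, ...), one argument or row to a line, values as JSON. move_arm: Moves the arm, as the interface text tells. Its arguments: {"type":"object","properties":{"motion":{"type":"array"}},"required":["motion"]}

```bash
ls; mkdir -p pics
python3 - <<'E'
from plant import ctrl
import cv2,pickle
o=ctrl.get_obs();print(o)
d={}
for n in("side","top","wrist"):
    s=ctrl.snapshot(n);d[n]=s;cv2.imwrite(f"pics/{n}0.png",s["color"])
    print(n,s["camera_matrix"].tolist(),s["cam_to_world"].round(4).tolist(),[k for k in s])
pickle.dump(d,open("s0.pkl","wb"))
E
```

```text
pics
{'clock': 0.0, 'joint_pos': array([ 7.97615904e+01,  2.05919904e+01,  6.33165948e-01, -1.94608354e-02,
       -7.01356100e+01, -1.65084033e+01]), 'qvel': array([-0.03466214,  0.0321735 , -0.02537456,  0.0618468 ,  0.05556554,
        0.01983661]), 'tau': array([-1.87743390e-03, -5.82716596e+01,  2.93065274e+01,  6.99745461e+00,
        6.86368949e-03, -1.67727899e-04]), 'tool_pos': array([0.30358581, 0.60236144, 0.24461385]), 'orientation': array([ 1.79904259e+02, -9.29646342e-03, -2.67534330e+01]), 'force': array([ 0.03466645, -0.2441197 ,  0.22477725]), 'moment': array([0.00284173, 0.02056934, 0.0232153 ]), 'gripper_force': 0.0, 'opening': 0.08769572562763986}
side [[525.0283771753772, 0.0, 324.0204983871859], [0.0, 525.0283771753772, 237.47448005829986], [0.0, 0.0, 1.0]] [[0.997, 0.0226, -0.0736, 0.4224], [-0.0742, 0.5359, -0.841, -1.0763], [0.0205, 0.844, 0.536, 0.8342], [0.0, 0.0, 0.0, 1.0]] ['color', 'camera_matrix', 'cam_to_world']
top [[581.2941055326012, 0.0, 327.3988140380961], [0.0, 581.2941055326012, 238.51896329253037], [0.0, 0.0, 1.0]] [[-0.0137, 0.9847, -0.1737, 0.2954], [-0.9999, -0.0126, 0.0079, -0.0008], [0.0055, 0.1738, 0.9848, 1.523], [0.0, 0.0, 0.0, 1.0]] ['color', 'camera_matrix', 'cam_to_world']
wrist [[410.87190112982324, 0.0, 320.64070868730073], [0.0, 410.87190112982324, 237.13394408160582], [0.0, 0.0, 1.0]] [[-0.4499, 0.8489, 0.2774, 0.3797], [-0.8931, -0.4281, -0.1382, 0.565], [0.0015, -0.3099, 0.9508, 0.3842], [0.0, 0.0, 0.0, 1.0]] ['color', 'camera_matrix', 'cam_to_world']
```

View pics/top0.png

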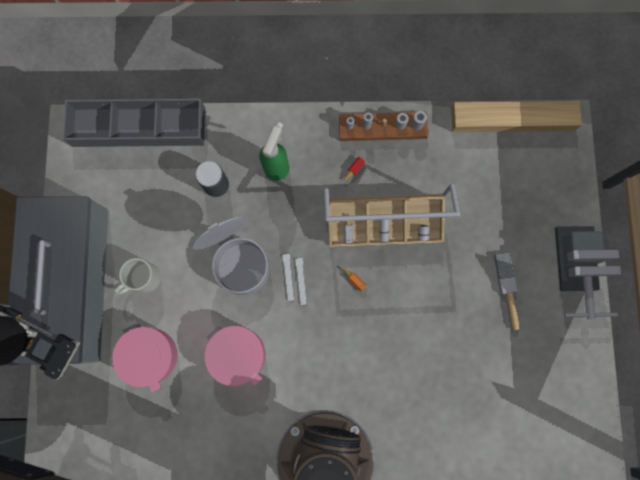

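View pics/side0.png

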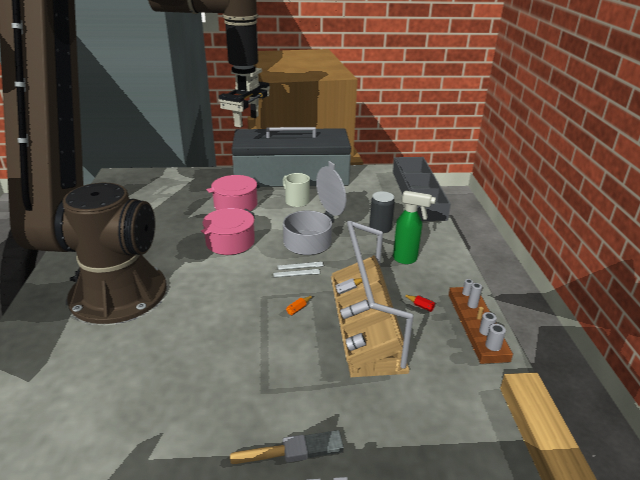

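The top view shows the bin at about (387,220), the steel pot at (240,266) with its lid hinged at the upper left, and the pink decoys at (145,357) and (235,355). In the side view the bin is at (370,315) and the pot at (308,232). I'll zoom in next.

Run:
```python
import cv2,pickle,numpy as np
d=pickle.load(open("s0.pkl","rb"))
t=d["top"]["color"];s=d["side"]["color"]
r=lambda im,x,y,w,h,W,H:cv2.resize(im[y:y+h,x:x+w],(W,H),interpolation=cv2.INTER_CUBIC)
a=r(t,315,180,150,75,800,400)
b=r(s,320,215,100,165,121*2,400)  # placeholder size
cv2.imwrite("pics/c1.png",np.vstack([r(t,315,180,160,80,800,400),np.hstack([r(t,180,200,100,100,200,200),np.zeros((200,600,3),np.uint8)])]))
cv2.imwrite("pics/c2.png",np.hstack([r(s,325,215,100,165,360,594),r(s,270,150,110,150,436,594)]))
```

```text
(no output)
```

View pics/c1.png

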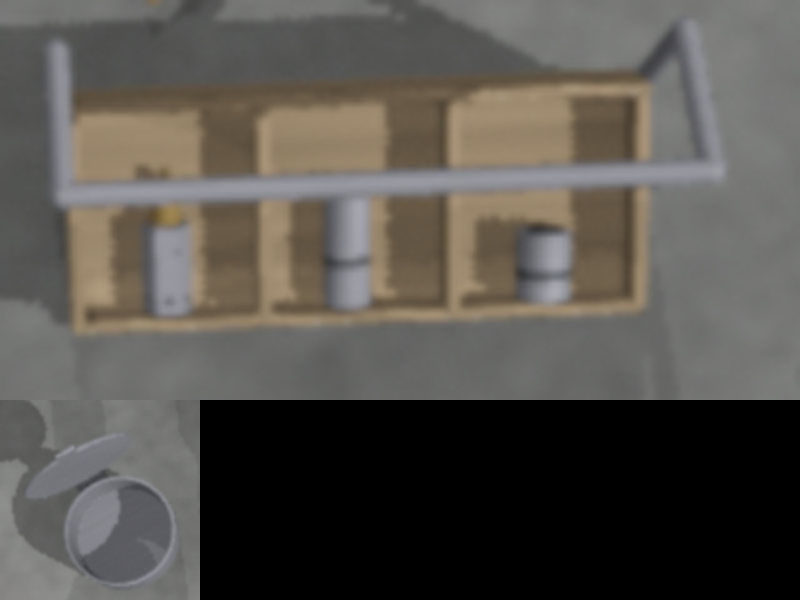

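View pics/c2.png

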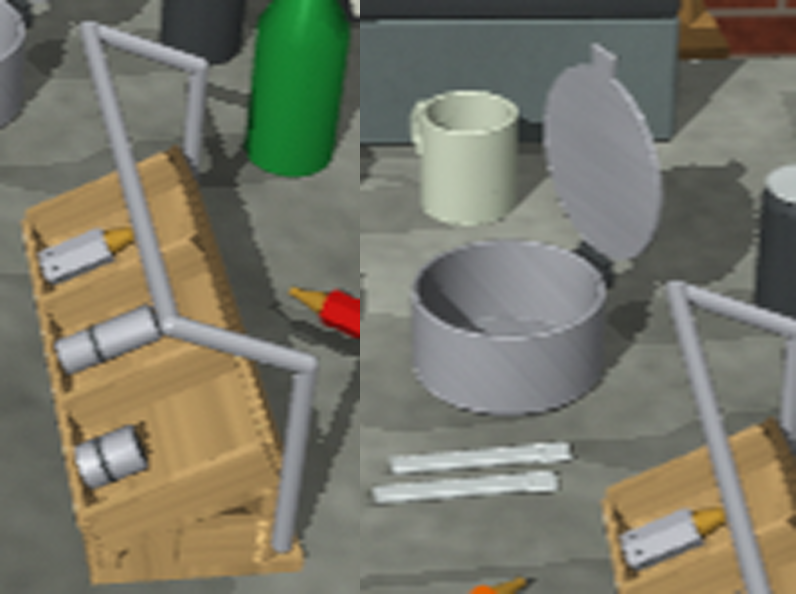

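The nozzle is in the +y (left) compartment of the bin: its body runs from about (349,242) to (349,225) in the top view, with the brass tip passing under the bar. The sockets are in the other two compartments, and the lid is upright with its tab at about (331,162) in the side view. Next I fit poses with the known geometry and check them with an overlay.

```bash
cat > h.py <<'E'
import numpy as np,pickle,cv2
from scipy.optimize import least_squares
from scipy.spatial.transform import Rotation as R
def proj(s,P):
    T=s["cam_to_world"];c=(np.atleast_2d(P)-T[:3,3])@T[:3,:3]
    c=c*[1,-1,-1];u=c@s["camera_matrix"].T
    return u[:,:2]/u[:,2:]
def tri(ss,uv):
    f=lambda p:np.concatenate([proj(s,p)[0]-q for s,q in zip(ss,uv)])
    r=least_squares(f,[.5,0,.1]);return r.x,np.abs(r.fun).max()
c,sn=np.cos(np.radians(25)),np.sin(np.radians(25))
def binp(b,P):  # b=x,y,yaw
    return R.from_euler('z',b[2]).apply(np.atleast_2d(P))+[b[0],b[1],0]
def slope(a,y,n): # up slope a, across y, normal n ->bin frame
    return np.array([-.060+a*c-n*sn,y,.030+a*sn+n*c])
E
cat > fit.py <<'E'
from h import *
d=pickle.load(open("s0.pkl","rb"));t,s=d["top"],d["side"]
L,e1=tri([t,s],[(327.6,218.4),(350.3,223.3)]);Rr,e2=tri([t,s],[(457.4,214),(371.4,305.3)])
print("bar corners",L,e1,Rr,e2,np.linalg.norm(L-Rr))
def fb(b):
    P=binp(b,[[-.033,.152,.197],[-.033,-.152,.197]])
    return np.r_[(proj(t,P)-[(327.6,218.4),(457.4,214)]).ravel(),(proj(s,P)-[(350.3,223.3),(371.4,305.3)]).ravel()]
r=least_squares(fb,[.55,-.1,0]);b=r.x;print("bin",b,np.degrees(b[2]),r.fun.round(1))
# pot: x,y,yaw,lid angle
def lidp(p,rad,off,h):
    # rad: distance from hinge, off: along y, h: height above hinge plane (outer)
    v=np.array([.076-rad*np.cos(p[3])+h*np.sin(p[3])*1,off,.072+rad*np.sin(p[3])+h*np.cos(p[3])])
    return R.from_euler('z',p[2]).apply(v)+[p[0],p[1],0]
def rim(p,r=.07,z=.07):
    a=np.linspace(0,2*np.pi,60);return np.c_[p[0]+r*np.cos(a),p[1]+r*np.sin(a),0*a+z]
def fp(p):
    u=proj(t,rim(p));v=proj(s,rim(p))
    e=[u[:,0].min()-213,u[:,0].max()-268,u[:,1].max()-292.5,
       v[:,0].min()-(270+52/3.96),v[:,0].max()-(270+246/3.96)]
    T=lidp(p,.164,0,.002)
    return np.r_[e,proj(t,T)[0]-(213,225.5),proj(s,T)[0]-(331,162)]
r=least_squares(fp,[.4,.15,.5,1.6]);p=r.x;print("pot",p,np.degrees(p[2]),r.fun.round(1))
# nozzle
def noz(q,P): # q=a(up slope),y,yaw rel bin
    P=np.atleast_2d(P);x=P[:,0]*np.cos(q[2])-P[:,1]*np.sin(q[2]);y=P[:,0]*np.sin(q[2])+P[:,1]*np.cos(q[2])
    return binp(b,np.array([slope(q[0]+X,q[1]+Y,Z) for X,Y,Z in zip(x,y,P[:,2])]))
hexc=[(12.7*np.cos(k*np.pi/3)/1e3,.011+.0127*np.sin(k*np.pi/3)) for k in range(6)]
E0=[(0,y,z) for y,z in hexc];E1=[(.046,y,z) for y,z in hexc];tip=[(.074,0,.011)]
def fn(q):
    A=proj(t,noz(q,E0+E1))
    B=proj(s,noz(q,E0+E1+tip))
    return np.r_[A[:,0].min()-(315+147/5),A[:,0].max()-(315+191/5),A[:,1].max()-(180+315/5),A[:,1].min()-(180+222/5),
      B[:,0].min()-(325+38/3.6),B[:,1].max()-(215+282/3.6),B[-1]-(325+134/3.6,215+234/3.6)]
r=least_squares(fn,[.002,.096,0]);q=r.x;print("nozzle",q,np.degrees(q[2]),r.fun.round(1))
G=noz(q,[(.026,0,.011)])[0];print("grip",G)
pickle.dump(dict(b=b,p=p,q=q,G=G),open("fit.pkl","wb"))
def draw(s,P,off,k,im,col,cl=False):
    u=((proj(s,P)-off)*k*16).round().astype(np.int32);cv2.polylines(im,[u.reshape(-1,1,2)],cl,col,1,cv2.LINE_AA,4)
out=[]
for S,off,w,h,k in((t,(200,190),250,115,3),(s,(270,150),155,230,2.4)):
    im=cv2.resize(S["color"][off[1]:off[1]+h,off[0]:off[0]+w],None,fx=k,fy=k,interpolation=cv2.INTER_CUBIC);o=np.array(off)-.0
    draw(S,noz(q,E0),o,k,im,(0,255,0),True);draw(S,noz(q,E1),o,k,im,(0,255,0),True)
    draw(S,noz(q,[(0,0,.011),(.074,0,.011)]),o,k,im,(0,0,255))
    for y in(-.141,-.045,.045,.141):draw(S,binp(b,[slope(0,y,.022),slope(0,y,0),slope(.11,y,0),slope(.11,y,.03)]),o,k,im,(255,255,0))
    draw(S,binp(b,[(-.033,.152,.197),(-.033,-.152,.197)]),o,k,im,(255,0,255))
    draw(S,rim(p),o,k,im,(0,255,0));draw(S,rim(p,z=0),o,k,im,(0,255,255))
    a=np.linspace(0,2*np.pi,50);draw(S,np.array([lidp(p,.076+.072*np.cos(A),.072*np.sin(A),.002) for A in a]),o,k,im,(0,255,0))
    out.append(im)
W=np.zeros((600,800,3),np.uint8);a,bb=out
cv2.imwrite("pics/ov_t.png",a);cv2.imwrite("pics/ov_s.png",bb);print(a.shape,bb.shape)
E
python3 fit.py
```

```text
bar corners [ 0.57741455 -0.01254466  0.194621  ] 0.0020058730585219564 [ 0.58274442 -0.31624312  0.19549153] 0.49419400734885244 0.3037464770085427
bin [ 0.61276791 -0.16441206  0.01788572] 1.0247761603724377 [ 0.2 -0.1  0.5  0.5 -0.1 -0.8  0.4 -0.4]
pot [0.4872357  0.20710832 0.53254483 1.56946607] 30.51257133377722 [-0.4  0.3  0.2 -0.   0.2 -0.1  0.6  0.7  0.2]
nozzle [-0.00193686  0.09858079 -0.03736376] -2.1407857227580145 [-0.8  0.6  1.2  0.3 -1.   1.   2.4 -1. ]
grip [ 0.5681724  -0.06758459  0.05013124]
(345, 750, 3) (552, 372, 3)
```

View pics/ov_t.png

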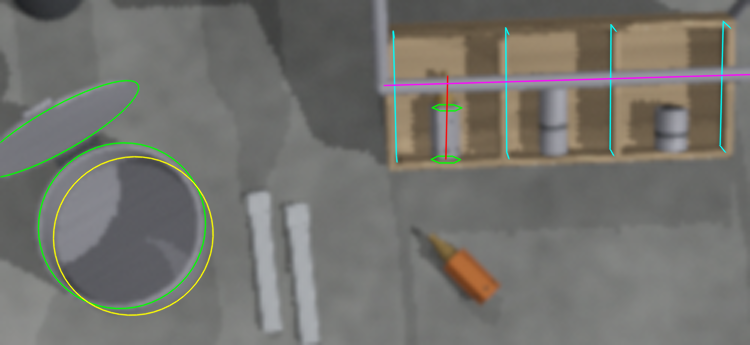

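View pics/ov_s.png

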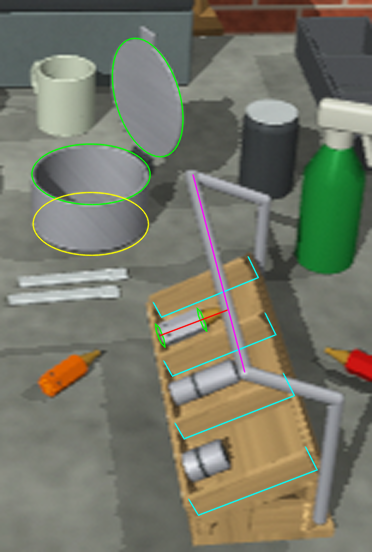

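The overlays agree with the image: bin edges, hex body and pot rim all land within about 1–2 px. The grip point comes out at about (0.570, −0.067, 0.051), which matches the floor height expected from the geometry. The compartment only allows an opening of about 36 mm, and the wrist camera sits on tool +x, so I'll point +x downhill.

```bash
cat >> h.py <<'E'
def down(yaw,tilt=0): # tool x at yaw; tilt: tool z leans away from tool x direction by tilt deg
    return R.from_euler('z',yaw,degrees=True)*R.from_matrix(np.diag([1.,-1,-1]))*R.from_euler('y',-tilt,degrees=True)
def go(pos,Rt,o=None):
    from plant import ctrl
    o=o or ctrl.get_obs();R0=R.from_euler('xyz',o["orientation"],degrees=True)
    d=R0.inv().apply(np.array(pos)-o["tool_pos"])*1e3;w=np.degrees((R0.inv()*Rt).as_rotvec())
    print("shift",d.round(1).tolist(),"turn",w.round(2).tolist())
E
python3 - <<'E'
from h import *
print(down(180,25).as_matrix().round(2))
go([.33,.45,.33],down(-80));go([.45,-.07,.33],down(-130))
E
```

```text
[[-0.91  0.    0.42]
 [ 0.    1.   -0.  ]
 [-0.42  0.   -0.91]]
shift [92.2, 124.4, -85.0] turn [0.06, -0.04, 53.25]
shift [433.4, 534.7, -84.4] turn [0.05, -0.07, 103.25]
```

move_arm(
  motion=[
    [[0, 0, -40], [0, 0, 6], 0],
    [[10, 14, -75], [0, 0, 12], 0],
    [[30, 40, -85], [0, 0, 18], 0],
    [[55, 75, -85], [0, 0, 24], 0],
    [[80, 110, -85], [0, 0, 30], 0.2],
    [[105, 145, -85], [0, 0, 36], 0.4],
    [[130, 180, -85], [0, 0, 42], 0.6],
    [[155, 210, -85], [0, 0, 48], 0.6],
    [[180, 235, -85], [0, 0, 54], 0.6],
    [[205, 260, -85], [0, 0, 60], 0.6],
  ],
)

```text
clock: 0.98
tool_pos: [0.3696, 0.276, 0.3308]
orientation: [-180.0, 0.0, -87.0]
force: [-0.1, 0.3, -0.3]
opening: 0.0531
gripper_force: 0.0
```

Run:
```python
from h import *
from plant import ctrl
o=ctrl.get_obs();print(o["joint_pos"].round(1),o["tool_pos"],o["orientation"],o["opening"])
go([.45,-.07,.33],down(-130));go([.45,-.07,.33],down(180))
```

```text
[ 61.3  -3.  -16.7  -0.  -76.3 -58.3] [0.36960004 0.27598451 0.33078441] [-1.79984646e+02  3.69493551e-02 -8.70156840e+01] 0.05308331150286587
shift [349.7, -62.3, 0.6] turn [-0.0, 0.04, 42.98]
shift [349.7, -62.3, 0.6] turn [0.02, 0.04, 92.98]
```

move_arm(
  motion=[
    [[25, -5, 0], [0, 0, 7], 0.6],
    [[60, -10, 0], [0, 0, 14], 0.6],
    [[95, -16, 0], [0, 0, 21], 0.6],
    [[130, -23, 0], [0, 0, 28], 0.6],
    [[165, -30, 0], [0, 0, 35], 0.6],
    [[205, -37, 0], [0, 0, 42], 0.6],
    [[245, -44, 0], [0, 0, 49], 0.6],
    [[285, -51, 0], [0, 0, 56], 0.6],
    [[325, -58, 0], [0, 0, 63], 0.6],
    [[350, -62, 0], [0, 0, 70], 0.6],
  ],
)

```text
clock: 1.82
tool_pos: [0.4515, -0.0706, 0.3305]
orientation: [-180.0, -0.0, -157.2]
force: [0.9, -0.2, 0.9]
opening: 0.0351
gripper_force: 0.0
```

Run:
```python
from h import *
from plant import ctrl
o=ctrl.get_obs();print(o["joint_pos"].round(1),o["tool_pos"],o["orientation"],o["opening"])
go(o["tool_pos"],down(180));
# pregrasp: 100 mm back along the tool axis
G=np.array([.570,-.0675,.051]);n=np.array([-sn,0,c])
print(G+n*.012,G+n*.092); go(G+n*.092,down(180,25))
```

```text
[ 15.9  -3.4 -17.1   0.  -76.3 -83.1] [ 0.45152236 -0.07056889  0.33054807] [-1.79988494e+02 -4.41883631e-03 -1.57152787e+02] 0.03505341917153441
shift [0.0, 0.0, 0.0] turn [-0.01, -0.0, 22.85]
[ 0.56492858 -0.0675      0.06187569] [ 0.53111912 -0.0675      0.13438032]
shift [-74.6, -28.0, 196.2] turn [4.97, -24.67, 22.48]
```

Run:
```python
from h import *
G=np.array([.570,-.0675,.051]);n=np.array([-sn,0,c])
go(G+n*.20,down(180,25))
```

```text
shift [-32.5, -10.3, 98.3] turn [4.97, -24.67, 22.48]
```

move_arm(
  motion=[
    [[0, 0, 0], [1, -5, 4.5], 0.6],
    [[0, 0, 10], [2, -9.9, 9], 0.6],
    [[-5, -2, 30], [3, -14.8, 13.5], 0.6],
    [[-15, -5, 55], [4, -19.7, 18], 0.6],
    [[-25, -8, 80], [5, -24.7, 22.5], 0.6],
    [[-32.5, -10.3, 98], [5, -24.7, 22.5], 0.6],
    [[-32.5, -10.3, 98], [5, -24.7, 22.5], 0.6],
    [[-32.5, -10.3, 98], [5, -24.7, 22.5], 0.6],
  ],
)

```text
clock: 2.48
tool_pos: [0.4848, -0.0647, 0.2321]
orientation: [-179.9, 24.9, -179.5]
force: [-0.6, 0.6, 0.6]
opening: 0.0348
gripper_force: 0.0
```

Run:
```python
from h import *
from plant import ctrl
w=ctrl.snapshot("wrist");o=ctrl.get_obs()
print(o["joint_pos"].round(1),o["tool_pos"],o["orientation"],o["opening"],o["force"])
G=np.array([.570,-.0675,.051]);n=np.array([-sn,0,c]);u=np.array([c,0,sn])
im=w["color"].copy()
for k,P in enumerate([G+n*.011-u*.026,G+n*.011+u*.020,G+u*.048,G-u*.026,G]):
    p=proj(w,P)[0];print(p.round(1));cv2.circle(im,tuple(int(v*16) for v in p),32,(0,255,0) if k<3 else (255,0,255),1,cv2.LINE_AA,4)
cv2.imwrite("pics/w1.png",im);pickle.dump(w,open("w1.pkl","wb"))
go(G+n*.052,down(180,25));go(G+n*.012,down(180,25))
```

```text
[  21.5  -11.5  -47.9   17.2  -31.3 -124. ] [ 0.48599874 -0.06426981  0.23364726] [-179.93562045   25.01589162 -179.53548015] 0.03511362965108101 [1.52852878 0.87245601 0.48184035]
[316.4 180.3]
[316.1 234.8]
[316.1 261.2]
[316.5 178. ]
[316.4 208.5]
shift [1.1, -3.6, 149.0] turn [0.13, 0.02, 0.42]
shift [1.1, -3.7, 189.0] turn [0.13, 0.02, 0.42]
```

View pics/w1.png

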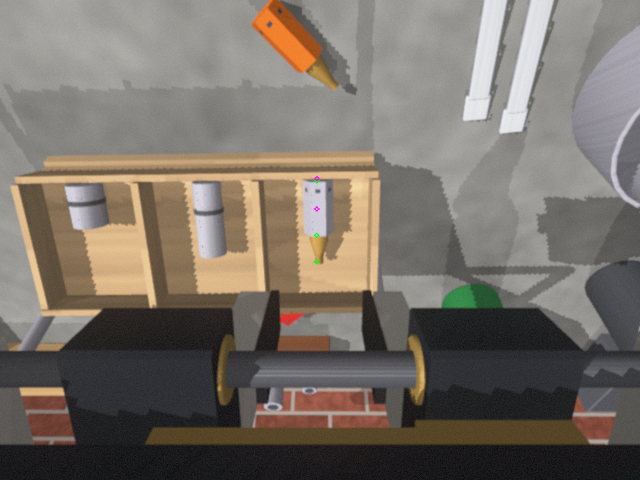

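The wrist view confirms the fit: the nozzle body runs from (317,181) to (317,236) with the tip at (317,262), and my predicted points sit on its axis within about 1 px. Now I descend along the slanted axis.

move_arm(
  motion=[
    [[0, -1, 25], [0, 0, 0.4], 0.6],
    [[1, -3, 55], [0, 0, 0.4], 0.6],
    [[1, -3.5, 85], [0, 0, 0.4], 0.6],
    [[1, -3.5, 110], [0, 0, 0.4], 0.6],
    [[1, -3.5, 130], [0, 0, 0.4], 0.6],
    [[1, -3.5, 145], [0, 0, 0.4], 0.6],
    [[1, -3.5, 149], [0, 0, 0.4], 0.6],
    [[1, -3.5, 149], [0, 0, 0.4], 0.6],
  ],
)

```text
clock: 3.2
tool_pos: [0.5522, -0.0731, 0.1114]
orientation: [179.1, 23.8, 179.9]
force: [-0.5, 0.1, 0.9]
opening: 0.0349
gripper_force: 0.0
```

Run:
```python
from h import *
from plant import ctrl
o=ctrl.get_obs()
print(o["joint_pos"].round(1),o["tool_pos"],o["orientation"],o["opening"],o["force"])
G=np.array([.570,-.067,.051]);n=np.array([-sn,0,c])
go(G+n*.012,down(180,25))
```

```text
[   7.4    6.3  -58.    47.1   -2.9 -143.9] [ 0.55223177 -0.07310984  0.11136609] [179.0728854   23.80534506 179.92573775] 0.03493747339392845 [-0.45778658  0.06941685  0.89294079]
shift [8.4, 5.3, 50.5] turn [0.9, -1.19, -0.08]
```

The arm is running into j3's lower limit and j5 near 0 at this tilt, so it can't reach the grasp at a full 25°. I'll fit a kinematic model from the readings so far and choose a feasible tilt.

```bash
cat > kin.py <<'E'
from h import *
J=np.array([[79.7616,20.5920,.6332,-.0195,-70.1356,-16.5084],[61.3,-3.,-16.7,0,-76.3,-58.3],[15.9,-3.4,-17.1,0,-76.3,-83.1],[21.5,-11.5,-47.9,17.2,-31.3,-124],[7.4,6.3,-58,47.1,-2.9,-143.9]])
X=np.array([[.30358581,.60236144,.24461385],[.36960,.27598,.33078],[.45152,-.07057,.33055],[.48600,-.06427,.23365],[.55223,-.07311,.11137]])
O=[[179.904,-.009,-26.753],[-179.985,.037,-87.016],[-179.988,-.004,-157.153],[-179.936,25.016,-179.535],[179.073,23.805,179.926]]
lo=np.array([-176.03,-82.01,-58.28,-173.87,-174.79,-173.66]);hi=np.array([176.03,121.73,71.71,95.51,-.11,173.66])
def fk(k,j,s4=1,s6=1):
    ry=lambda a:R.from_euler('y',a,degrees=True)
    R1=R.from_euler('z',j[0],degrees=True);Rf=R1*ry(j[1]-j[2]);Rw=Rf*R.from_euler('x',s4*j[3],degrees=True)*ry(-j[4])
    a1,dy,h,L1,a3,L2,L3,y6=k
    p=R1.apply([a1,dy,h])+(R1*ry(j[1])).apply([0,0,L1])+Rf.apply([L2,0,a3])+Rw.apply([L3,0,0])
    # tool: z along Rw x
    Rt=Rw*R.from_matrix(np.array([[0,0,1.],[0,1,0],[-1,0,0]]))*R.from_euler('z',s6*j[5]+y6,degrees=True)
    return p,Rt
def fitk(s4,s6):
    def f(k):
        e=[]
        for j,x,o in zip(J,X,O):
            p,Rt=fk(k,j,s4,s6);e+=list((p-x)*100)+list((Rt.inv()*R.from_euler('xyz',o,degrees=True)).as_rotvec()*10)
        return np.r_[e,(np.array(k[:7])-[.0,-.19,.4,.4,.0,.4,.3])*.002]
    r=min((least_squares(f,[.0,-.19,.4,.4,.0,.4,.3,y]) for y in(0,90,180,270)),key=lambda r:r.cost);return r
if __name__=="__main__":
    best=None
    for a in(1,-1):
        for b in(1,-1):
            r=fitk(a,b);print(a,b,r.cost,r.x.round(4))
            if best is None or r.cost<best[0]:best=(r.cost,r.x,a,b,r.fun)
    print((best[4][:30].reshape(5,6)).round(2));pickle.dump(best[1:4],open("kin.pkl","wb"))
E
python3 kin.py
```

```text
1 1 364.7451238074643 [ 2.47400e-01 -1.91900e-01 -2.84300e-01  4.77900e-01  1.90200e-01
  1.67000e-01  1.47000e-02  5.54488e+01]
1 -1 138.85589945836435 [ 2.47400e-01 -1.91900e-01 -2.84300e-01  4.77900e-01  1.90200e-01
  1.67000e-01  1.47000e-02  2.45266e+02]
-1 1 649.0730949477885 [ 1.5110e-01 -1.8000e-01  2.3700e-02  5.7940e-01  8.9000e-02  2.8280e-01
  2.9540e-01  8.0326e+01]
-1 -1 15.51945761832179 [ 1.51100e-01 -1.80000e-01  2.37000e-02  5.79400e-01  8.90000e-02
  2.82800e-01  2.95400e-01 -8.99974e+01]
[[-1.09  0.58  1.32 -0.   -0.   -0.  ]
 [-1.16  0.3  -0.44  0.   -0.01  0.  ]
 [-0.54  1.04 -0.44  0.    0.   -0.01]
 [-0.13  1.29 -0.62 -0.01 -0.01  0.01]
 [ 0.41 -4.72  0.18 -0.01 -0.    0.  ]]
```

```bash
python3 - <<'E'
s=open("kin.py").read()
s=s.replace("a1,dy,h,L1,a3,L2,L3,y6=k","a1,dy,h,L1,a3,L2,L3,y6,dw=k").replace("Rw.apply([L3,0,0])","Rw.apply([L3,dw,0])")
s=s.replace("[.0,-.19,.4,.4,.0,.4,.3,y])","[.0,0,.4,.4,.0,.4,.3,y,-.19])").replace("*.002]","*.0005]")
open("kin.py","w").write(s)
E
python3 kin.py
```

```text
1 1 353.68187830605433 [ 3.74700e-01 -3.95000e-02 -4.32500e-01  4.60200e-01  2.65200e-01
  1.43000e-02 -3.84000e-02  5.54488e+01 -1.62200e-01]
1 -1 127.79265395695444 [ 3.74700e-01 -3.95000e-02 -4.32500e-01  4.60200e-01  2.65200e-01
  1.43000e-02 -3.84000e-02  2.45266e+02 -1.62200e-01]
-1 1 633.555172497661 [ 3.0000e-04  4.0000e-04  1.9920e-01  6.0030e-01  2.0000e-04  4.6360e-01
  3.5830e-01  8.0326e+01 -1.9210e-01]
-1 -1 0.0015351681944258907 [ 3.00000e-04  4.00000e-04  1.99200e-01  6.00300e-01  2.00000e-04
  4.63600e-01  3.58300e-01 -8.99974e+01 -1.92100e-01]
[[-0.02 -0.    0.01 -0.   -0.   -0.  ]
 [-0.01 -0.02  0.    0.   -0.01  0.  ]
 [ 0.03  0.    0.    0.    0.   -0.01]
 [-0.   -0.02 -0.02 -0.01 -0.01  0.01]
 [ 0.01  0.    0.01 -0.01 -0.    0.  ]]
```

```bash
cat > ik.py <<'E'
from kin import *
K,s4,s6=pickle.load(open("kin.pkl","rb"))
def ik(p,Rt,j0,m=2.0):
    def f(j):
        a,b=fk(K,j,s4,s6);return np.r_[(a-p)*10,(b.inv()*Rt).as_rotvec()*3]
    j0=np.clip(j0,lo+m+.01,hi-m-.01);r=least_squares(f,j0,bounds=(lo+m,hi-m),x_scale=30.);return r.x,np.abs(r.fun).max()
E
cat > s.py <<'E'
from ik import *
rng=np.random.default_rng(0)
G=np.array([.570,-.067,.051])
for yaw in(180,0):
  for t in(10,14,18,22,25,30,35,40):
    n=np.array([-np.sin(np.radians(t)),0,np.cos(np.radians(t))])
    Rt=down(180,t) if yaw==180 else down(180,t)*R.from_euler('z',180,degrees=True)
    sol=[]
    for i in range(25):
        j,e=ik(G+n*.012,Rt,lo+(hi-lo)*rng.random(6))
        if e<2e-3 and not any(np.abs(j-q).max()<5 for q in sol):sol.append(j)
    print(yaw,t,[q.round(0).astype(int).tolist() for q in sol],flush=True)
E
time python3 s.py
```

```text
180 10 [[14, 17, -35, 5, -28, -109]]
180 14 [[15, 16, -41, 10, -20, -114]]
180 18 [[14, 14, -49, 25, -10, -128]]
180 22 []
180 25 []
180 30 []
180 35 []
180 40 []
0 10 [[14, 17, -35, 5, -28, 71]]
0 14 [[15, 16, -41, 10, -20, 66]]
0 18 [[14, 14, -49, 25, -10, 52]]
0 22 []
0 25 []
0 30 []
0 35 []
0 40 []
real	0m41.761s
user	0m42.220s
sys	0m0.096s
```

move_arm(
  motion=[
    [[0, 0, -25], [0, 0, 0], 0.6],
    [[0, 0, -50], [0, 0, 0], 0.6],
    [[0, 0, -75], [0, 0, 0], 0.6],
    [[0, 0, -100], [0, 0, 0], 0.6],
    [[0, 0, -120], [0, 0, 0], 0.6],
    [[0, 0, -120], [0, 0, 0], 0.6],
  ],
)

```text
clock: 3.7
tool_pos: [0.5032, -0.0721, 0.2273]
orientation: [178.7, 24.3, -180.0]
force: [0.7, -0.1, 0.9]
opening: 0.035
gripper_force: 0.0
```

```bash
cat > s.py <<'E'
from ik import *
from plant import ctrl
o=ctrl.get_obs();print(o["joint_pos"].round(1),o["tool_pos"],o["orientation"],o["force"],o["clock"])
u=np.array([c,0,sn])
for t in(18,19,20):
    nt=np.array([-np.sin(np.radians(t)),0,np.cos(np.radians(t))])
    Gt=np.array([.570,-.067,.051])-.005*u+nt*.0135
    j=[14,14,-49,25,-10,-128]
    print(t,Gt)
    for d in(0,.04,.1,.16):
        j,e=ik(Gt+nt*d,down(180,t),j,.5);print(d,j.round(1),round(e,4))
    if t==18:go(Gt+nt*.16,down(180,t))
E
python3 s.py
```

```text
[  18.3   -8.3  -44.2   12.1  -31.  -117.1] [ 0.50323516 -0.07213267  0.22732354] [ 178.71175604   24.31425377 -179.99864606] [ 0.70174861 -0.12103924  0.94416666] 3.7
18 [ 0.56129673 -0.067       0.06172617]
0 [  13.5   13.7  -50.7   27.2   -9.1 -129.8] 0.0
0.04 [  15.9    9.2  -46.2   15.9  -17.9 -120.3] 0.0
0.1 [  17.2    2.5  -42.4   11.1  -28.2 -116.2] 0.0
0.16 [  18.2   -3.4  -38.8    9.1  -37.8 -114.6] 0.0
shift [-2.3, 4.8, 15.9] turn [1.29, 6.31, 0.07]
19 [ 0.56107329 -0.067       0.06165141]
0 [   8.6   13.   -55.8   45.4   -3.7 -143.6] 0.0117
0.04 [  15.7    8.7  -48.3   19.2  -15.5 -123.4] 0.0
0.1 [  17.4    1.9  -44.1   12.7  -26.4 -117.9] 0.0
0.16 [  18.6   -4.2  -40.4   10.1  -36.2 -115.9] 0.0
20 [ 0.56085119 -0.067       0.06157276]
0 [   9.3   12.9  -55.3   42.2   -3.7 -140.9] 0.0419
0.04 [  15.1    8.3  -50.7   24.   -12.7 -127.6] 0.0
0.1 [  17.5    1.4  -45.8   14.4  -24.4 -119.7] 0.0
0.16 [  18.9   -5.   -42.    11.3  -34.6 -117.2] 0.0
```

move_arm(
  motion=[
    [[-1, 2, 5], [0.5, 3, 0], 0.6],
    [[-2.3, 4.8, 15.9], [1.3, 6.3, 0], 0.6],
    [[-2.3, 4.8, 15.9], [1.3, 6.3, 0], 0.6],
    [[-2.3, 4.8, 15.9], [1.3, 6.3, 0], 0.6],
    [[-2.3, 4.8, 15.9], [1.3, 6.3, 0], 0.6],
  ],
)

```text
clock: 4.12
tool_pos: [0.5102, -0.0685, 0.2071]
orientation: [-179.8, 17.5, -180.0]
force: [-1.1, 0.3, -1.6]
opening: 0.0352
gripper_force: 0.0
```

```bash
cat > s.py <<'E'
from h import *
from plant import ctrl
o=ctrl.get_obs();print(o["joint_pos"].round(1),o["tool_pos"],o["orientation"],o["force"],o["opening"])
Gt=np.array([.5613,-.067,.0617]);nt=np.array([-np.sin(np.radians(18)),0,np.cos(np.radians(18))])
go(Gt+nt*.04,down(180,18));go(Gt,down(180,18))
E
python3 s.py
```

```text
[  18.2   -2.9  -39.2    9.2  -37.4 -114.7] [ 0.51023287 -0.0684933   0.20711431] [-179.76856445   17.48040272 -179.97617861] [-1.05986421  0.33094796 -1.64741397] 0.03519838166400121
shift [-4.7, 1.9, 114.0] turn [-0.22, -0.52, 0.02]
shift [-5.0, 2.1, 154.0] turn [-0.22, -0.52, 0.02]
```

move_arm(
  motion=[
    [[-2, 1, 20], [-0.2, -0.5, 0], 0.6],
    [[-4, 2, 45], [-0.2, -0.5, 0], 0.6],
    [[-5, 2, 70], [-0.2, -0.5, 0], 0.6],
    [[-5, 2, 90], [-0.2, -0.5, 0], 0.6],
    [[-5, 2, 105], [-0.2, -0.5, 0], 0.6],
    [[-5, 2, 112], [-0.2, -0.5, 0], 0.6],
    [[-5, 2, 112], [-0.2, -0.5, 0], 0.6],
    [[-5, 2, 112], [-0.2, -0.5, 0], 0.6],
    [[-5, 2, 112], [-0.2, -0.5, 0], 0.6],
    [[-5, 2, 112], [-0.2, -0.5, 0], 0.6],
  ],
)

```text
clock: 4.95
tool_pos: [0.5493, -0.0673, 0.1029]
orientation: [-180.0, 18.1, -180.0]
force: [-0.1, -0.5, 0.1]
opening: 0.0346
gripper_force: 0.0
```

```bash
python3 s.py
```

```text
[  15.9    8.9  -45.9   15.8  -18.4 -120.2] [ 0.5492952  -0.06726548  0.10289438] [-179.95231294   18.07602757 -179.99345739] [-0.12660266 -0.46494601  0.07097764] 0.034634430538778294
shift [1.3, 0.3, 2.9] turn [-0.05, 0.08, 0.01]
shift [1.4, 0.3, 42.9] turn [-0.05, 0.08, 0.01]
```

move_arm(
  motion=[
    [[0.5, 0, 6], [0, 0, 0], 0.6],
    [[1, 0.3, 12], [0, 0, 0], 0.6],
    [[1.4, 0.3, 18], [0, 0, 0], 0.6],
    [[1.4, 0.3, 24], [0, 0, 0], 0.6],
    [[1.4, 0.3, 30], [0, 0, 0], 0.6],
    [[1.4, 0.3, 35], [0, 0, 0], 0.6],
    [[1.4, 0.3, 39], [0, 0, 0], 0.6],
    [[1.4, 0.3, 42], [0, 0, 0], 0.6],
    [[1.4, 0.3, 42], [0, 0, 0], 0.6],
    [[1.4, 0.3, 42], [0, 0, 0], 0.6],
  ],
)

```text
clock: 5.78
tool_pos: [0.5599, -0.0675, 0.0602]
orientation: [-179.9, 17.9, -180.0]
force: [-0.3, 0.1, -0.3]
opening: 0.0349
gripper_force: 0.0
```

```bash
python3 s.py
```

```text
[  13.3   13.8  -51.1   28.4   -8.8 -130.8] [ 0.55990048 -0.06754275  0.06022571] [-179.89579004   17.85316581 -179.99339127] [-0.33563602  0.12829743 -0.32038397] 0.03493798278986681
shift [-1.7, 0.5, -41.0] turn [-0.1, -0.15, 0.01]
shift [-1.8, 0.5, -1.0] turn [-0.1, -0.15, 0.01]
```

move_arm(
  motion=[
    [[0, 0, 0], [0, 0, 0], 0.7],
    [[0, 0, 0], [0, 0, 0], 0.8],
    [[0, 0, 0], [0, 0, 0], 0.9],
    [[0, 0, 0], [0, 0, 0], 1],
    [[0, 0, 0], [0, 0, 0], 1],
    [[0, 0, 0], [0, 0, 0], 1],
    [[0, 0, 0], [0, 0, 0], 1],
    [[0, 0, 0], [0, 0, 0], 1],
  ],
)

```text
clock: 6.45
tool_pos: [0.5604, -0.0672, 0.0612]
orientation: [-179.9, 18.0, -180.0]
force: [-0.8, -0.3, -0.3]
opening: 0.0239
gripper_force: 29.9
```

move_arm(
  motion=[
    [[0, 0, -4], [0, 0, 0], 1],
    [[0, 0, -10], [0, 0, 0], 1],
    [[0, 0, -18], [0, 0, 0], 1],
    [[0, 0, -27], [0, 0, 0], 1],
    [[0, 0, -37], [0, 0, 0], 1],
    [[0, 0, -47], [0, 0, 0], 1],
    [[0, 0, -55], [0, 0, 0], 1],
    [[0, 0, -60], [0, 0, 0], 1],
    [[0, 0, -60], [0, 0, 0], 1],
    [[0, 0, -60], [0, 0, 0], 1],
  ],
)

```text
clock: 7.28
tool_pos: [0.542, -0.0671, 0.1184]
orientation: [-179.9, 18.0, -180.0]
force: [0.5, -0.5, -1.3]
opening: 0.0235
gripper_force: 29.9
```

```bash
cat > s.py <<'E'
from ik import *
from plant import ctrl
o=ctrl.get_obs();print(o["joint_pos"].round(1),o["tool_pos"],o["orientation"],o["force"],o["opening"])
w=ctrl.snapshot("wrist");cv2.imwrite("pics/w2.png",w["color"])
j=o["joint_pos"]
for P,t in(([.50,-.067,.14],10),([.44,-.067,.20],0),([.44,-.067,.28],0)):
    j,e=ik(np.array(P),down(180,t),j,.5);print(P,t,j.round(1),round(e,4))
go([.46,-.067,.16],down(180,12));go([.44,-.067,.28],down(180,0))
E
python3 s.py
```

```text
[  16.5    6.9  -45.    14.1  -21.4 -118.8] [ 0.54204248 -0.06709133  0.11835133] [-179.9313149    17.9844347  -179.99852245] [ 0.4517095  -0.45175126 -1.3126881 ] 0.023491951146066555
[0.5, -0.067, 0.14] 10 [  16.8    4.7  -38.3    4.7  -37.5 -110.4] 0.0
[0.44, -0.067, 0.2] 0 [  16.8    0.5  -30.9    0.   -58.6 -106.8] 0.0
[0.44, -0.067, 0.28] 0 [  16.8   -3.2  -23.5    0.   -69.7 -106.8] 0.0
shift [64.9, 0.1, -65.2] turn [-0.08, 5.94, -0.0]
shift [47.0, -0.1, -185.5] turn [-0.08, 17.94, -0.01]
```

View pics/w2.png

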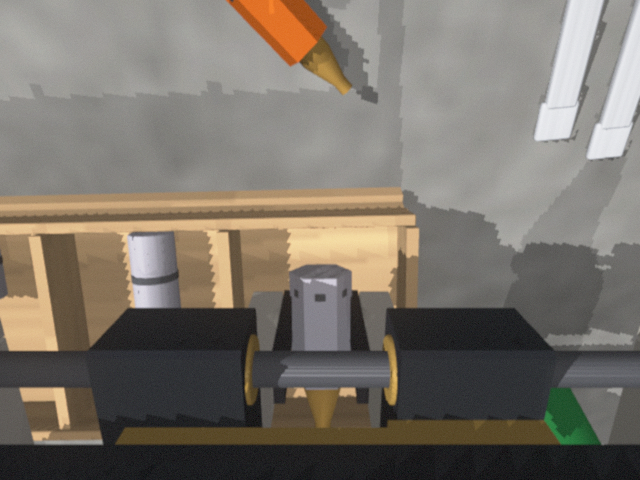

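The nozzle is held between the pads, with its lower end at about (320,270) and the tip at about (322,410); the neighbouring socket stays in place. Now I retreat clear of the bar.

move_arm(
  motion=[
    [[8, 0, -8], [0, 0.5, 0], 1],
    [[20, 0, -20], [0, 1.5, 0], 1],
    [[33, 0, -33], [0, 3, 0], 1],
    [[46, 0, -46], [0, 4.5, 0], 1],
    [[58, 0, -60], [0, 6, 0], 1],
    [[64, 0, -80], [0, 8.5, 0], 1],
    [[62, 0, -100], [0, 11.5, 0], 1],
    [[58, 0, -120], [0, 14.5, 0], 1],
    [[54, 0, -135], [0, 17, 0], 1],
    [[52, 0, -145], [0, 18, 0], 1],
  ],
)

```text
clock: 8.17
tool_pos: [0.4491, -0.0669, 0.2414]
orientation: [-179.9, -0.1, 180.0]
force: [1.2, -0.1, -0.8]
opening: 0.0236
gripper_force: 29.9
```

```bash
cat > s.py <<'E'
from ik import *
from plant import ctrl
o=ctrl.get_obs();print(o["joint_pos"].round(1),o["tool_pos"],o["orientation"],o["force"],o["opening"])
j=o["joint_pos"];p=pickle.load(open("fit.pkl","rb"))["p"];y=np.degrees(p[2])
T=np.array([p[0]-.008*np.cos(p[2]),p[1]-.008*np.sin(p[2]),.22])
for z in(.22,.1,.036):
    j,e=ik(np.r_[T[:2],z],down(y-180),j,.5);print(z,j.round(1),round(e,4))
go(T,down(y-180))
E
python3 s.py
```

```text
[ 1.660e+01 -6.000e-01 -2.610e+01  1.000e-01 -6.460e+01 -1.066e+02] [ 0.44912059 -0.06691902  0.24143743] [-1.79906086e+02 -1.06858928e-01  1.79983808e+02] [ 1.23377996 -0.11921222 -0.75973751] 0.023559104079305764
0.22 [  44.5    7.2  -20.7   -0.   -62.1 -104. ] 0.0
0.1 [  44.5   14.6  -29.4   -0.   -46.  -104. ] 0.0
0.036 [  44.5   19.9  -32.9    0.   -37.2 -104. ] 0.0
shift [-31.2, 270.0, 20.9] turn [-0.06, -0.13, -30.53]
```

move_arm(
  motion=[
    [[-2, 15, 0], [0, 0, -2], 1],
    [[-6, 45, 2], [0, 0, -6], 1],
    [[-10, 80, 5], [0, 0, -10], 1],
    [[-14, 115, 8], [0, 0, -14], 1],
    [[-18, 150, 11], [0, 0, -18], 1],
    [[-22, 185, 14], [0, 0, -22], 1],
    [[-26, 220, 17], [0, 0, -26], 1],
    [[-29, 250, 20], [0, 0, -29], 1],
    [[-31, 268, 21], [0, 0, -30.5], 1],
    [[-31, 270, 21], [0, 0, -30.5], 1],
  ],
)

```text
clock: 9.0
tool_pos: [0.4792, 0.2056, 0.2173]
orientation: [-179.9, -0.2, -149.3]
force: [0.1, -0.5, -0.1]
opening: 0.0242
gripper_force: 29.9
```

```bash
cat > s.py <<'E'
from ik import *
from plant import ctrl
o=ctrl.get_obs();print(o["joint_pos"].round(1),o["tool_pos"],o["orientation"],o["force"],o["opening"])
p=pickle.load(open("fit.pkl","rb"))["p"];y=np.degrees(p[2])
S=ctrl.snapshot("side");im=S["color"];t=ctrl.snapshot("top")["color"]
r=lambda im,x,y,w,h,k:cv2.resize(im[y:y+h,x:x+w],None,fx=k,fy=k,interpolation=cv2.INTER_CUBIC)
cv2.imwrite("pics/pp.png",np.hstack([r(im,250,100,130,170,3),r(t,180,180,130,170,3)]))
go(np.r_[p[0]-.008*np.cos(p[2]),p[1]-.008*np.sin(p[2]),.036],down(y-180))
E
python3 s.py
```

```text
[  44.8    7.4  -20.8    0.   -62.  -104.2] [0.47917041 0.205583   0.21730735] [-1.79923735e+02 -1.78408675e-01 -1.49326580e+02] [ 0.12423757 -0.46796406 -0.09936444] 0.024205131221119325
shift [-2.0, -0.8, 181.8] turn [-0.07, -0.19, -0.01]
```

View pics/pp.png

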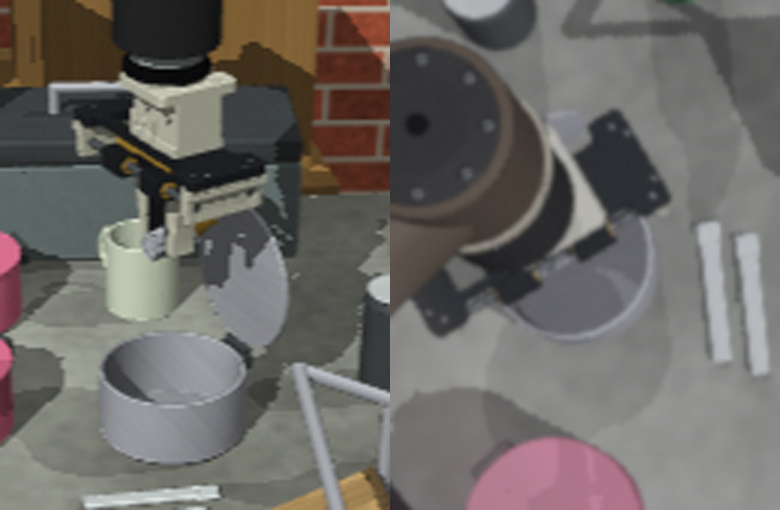

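The gripper holds the nozzle above the pot with its body parallel to the open lid and clear of it. Now I lower it.

move_arm(
  motion=[
    [[-1, 0, 10], [0, 0, 0], 1],
    [[-2, -0.8, 28], [0, 0, 0], 1],
    [[-2, -0.8, 48], [0, 0, 0], 1],
    [[-2, -0.8, 68], [0, 0, 0], 1],
    [[-2, -0.8, 88], [0, 0, 0], 1],
    [[-2, -0.8, 108], [0, 0, 0], 1],
    [[-2, -0.8, 128], [0, 0, 0], 1],
    [[-2, -0.8, 142], [0, 0, 0], 1],
    [[-2, -0.8, 148], [0, 0, 0], 1],
    [[-2, -0.8, 148], [0, 0, 0], 1],
  ],
)

```text
clock: 9.93
tool_pos: [0.4801, 0.2014, 0.0692]
orientation: [-179.9, -0.3, -149.6]
force: [-0.2, -0.2, -0.3]
opening: 0.0239
gripper_force: 29.9
```

move_arm(
  motion=[
    [[0, 0, 4], [0, 0, 0], 1],
    [[0, 0, 9], [0, 0, 0], 1],
    [[0, 0, 14], [0, 0, 0], 1],
    [[0, 0, 18], [0, 0, 0], 1],
    [[0, 0, 22], [0, 0, 0], 1],
    [[0, 0, 25], [0, 0, 0], 1],
    [[0, 0, 28], [0, 0, 0], 1],
    [[0, 0, 30], [0, 0, 0], 1],
    [[0, 0, 30], [0, 0, 0], 1],
    [[0, 0, 30], [0, 0, 0], 1],
  ],
)

```text
clock: 10.77
tool_pos: [0.4808, 0.2031, 0.0406]
orientation: [-180.0, -0.1, -149.5]
force: [-0.0, -0.8, -0.8]
opening: 0.0239
gripper_force: 29.9
```

move_arm(
  motion=[
    [[0, 0, 2], [0, 0, 0], 1],
    [[0, 0, 4], [0, 0, 0], 1],
    [[0, 0, 6], [0, 0, 0], 1],
    [[0, 0, 7], [0, 0, 0], 1],
    [[0, 0, 7], [0, 0, 0], 1],
    [[0, 0, 7], [0, 0, 0], 1],
  ],
)

```text
clock: 11.27
tool_pos: [0.4808, 0.2031, 0.0336]
orientation: [-180.0, -0.1, -149.5]
force: [0.3, -0.2, -1.0]
opening: 0.024
gripper_force: 29.9
```

move_arm(
  motion=[
    [[0, 0, 1.5], [0, 0, 0], 1],
    [[0, 0, 3], [0, 0, 0], 1],
    [[0, 0, 3], [0, 0, 0], 1],
    [[0, 0, 3], [0, 0, 0], 0.85],
    [[0, 0, 3], [0, 0, 0], 0.7],
    [[0, 0, 3], [0, 0, 0], 0.55],
    [[0, 0, 3], [0, 0, 0], 0.55],
    [[0, 0, 3], [0, 0, 0], 0.55],
    [[0, 0, 3], [0, 0, 0], 0.55],
    [[0, 0, 3], [0, 0, 0], 0.55],
  ],
)

```text
clock: 12.1
tool_pos: [0.4808, 0.2031, 0.0307]
orientation: [-180.0, -0.1, -149.5]
force: [0.4, 0.3, 0.4]
opening: 0.0393
gripper_force: 0.0
```

move_arm(
  motion=[
    [[0, 0, 0], [0, 0, 0], 0.55],
    [[0, 0, 0], [0, 0, 0], 0.55],
    [[0, 0, 0], [0, 0, 0], 0.55],
    [[0, 0, -4], [0, 0, 0], 0.55],
    [[0, 0, -12], [0, 0, 0], 0.55],
    [[0, 0, -25], [0, 0, 0], 0.55],
    [[0, 0, -45], [0, 0, 0], 0.55],
    [[0, 0, -65], [0, 0, 0], 0.55],
    [[0, 0, -85], [0, 0, 0], 0.55],
    [[0, 0, -95], [0, 0, 0], 0.55],
  ],
)

```text
clock: 12.93
tool_pos: [0.4819, 0.2039, 0.1289]
orientation: [-180.0, 0.1, -149.5]
force: [0.6, 0.3, 0.3]
opening: 0.0394
gripper_force: 0.0
```

```bash
cat > s.py <<'E'
from ik import *
from plant import ctrl
o=ctrl.get_obs();print(o["joint_pos"].round(1),o["tool_pos"],o["orientation"],o["force"],o["opening"])
w=ctrl.snapshot("wrist")["color"];S=ctrl.snapshot("side")["color"]
cv2.imwrite("pics/rel.png",np.hstack([cv2.resize(w,(480,360)),cv2.resize(S[120:270,260:380],(288,360),interpolation=cv2.INTER_CUBIC)]))
E
python3 s.py
```

```text
[ 4.45e+01  1.26e+01 -2.75e+01  1.00e-01 -4.98e+01 -1.04e+02] [0.48186493 0.20387885 0.12890237] [-1.79980144e+02  1.28535333e-01 -1.49489339e+02] [0.57237118 0.32363631 0.28832354] 0.03943143881169036
```

View pics/rel.png

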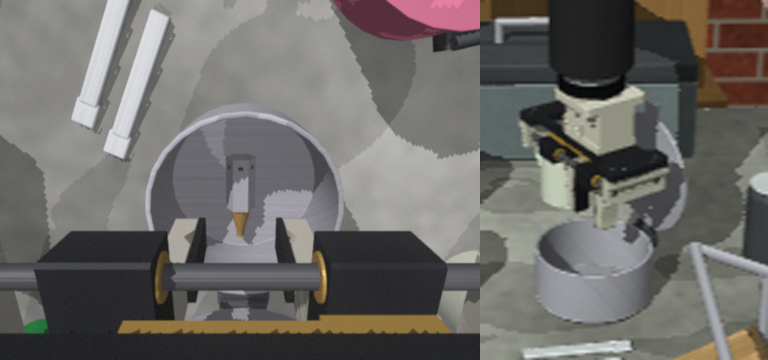

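The nozzle lies free on the pot floor, body at about (240,185) and tip at about (240,230) in the wrist view; the lid is still upright and the pot is otherwise empty. Next the fingers close and go up over the lid and behind it.

move_arm(
  motion=[
    [[0, 0, -20], [0, 0, 0], 0.55],
    [[0, 0, -55], [0, 0, 0], 0.55],
    [[0, 0, -90], [0, 0, 0], 0.7],
    [[0, 0, -125], [0, 0, 0], 0.85],
    [[0, 0, -155], [0, 0, 0], 1],
    [[0, 0, -172], [0, 0, 0], 1],
    [[0, 0, -172], [0, 0, 0], 1],
    [[-10, 0, -172], [0, 0, 0], 1],
    [[-30, 0, -172], [0, 0, 0], 1],
    [[-55, 0, -172], [0, 0, 0], 1],
  ],
)

```text
clock: 13.87
tool_pos: [0.5283, 0.2313, 0.2966]
orientation: [-180.0, -0.2, -149.5]
force: [-0.1, 0.7, -0.0]
opening: 0.0005
gripper_force: 0.0
```

```bash
cat > s.py <<'E'
from h import *
from plant import ctrl
o=ctrl.get_obs();p=pickle.load(open("fit.pkl","rb"))["p"];y=np.degrees(p[2])
P=R.from_euler('z',-p[2]).apply(o["tool_pos"]-[p[0],p[1],0])
print("pot frame",P.round(4),o["orientation"].round(2),o["force"].round(1),o["opening"],o["joint_pos"].round(1))
W=lambda X,z:R.from_euler('z',p[2]).apply([X,0,z])+[p[0],p[1],0]
go(W(.125,.30),down(y-180));go(W(.125,.211),down(y-180));go(W(.10,.211),down(y-180))
E
python3 s.py
python3 - <<'E'
import sys;sys.path.insert(0,'.')
from h import *
d=pickle.load(open("s0.pkl","rb"));t,s=d["top"],d["side"]
# bystander tops seen in first images
print("oil can top",tri([t,s],[(209.5,174),(383,198)]))
print("spray head",tri([t,s],[(277,128),(433,200)]))
E
```

```text
pot frame [ 0.0476 -0.      0.2966] [-1.7998e+02 -1.6000e-01 -1.4951e+02] [-0.1  0.7 -0. ] 0.000488416146603934 [  43.1    9.7   -7.3   -0.   -73.1 -102.6]
shift [-77.4, 0.1, -3.6] turn [-0.02, -0.16, -0.02]
shift [-77.6, 0.1, 85.4] turn [-0.02, -0.16, -0.02]
shift [-52.6, 0.1, 85.5] turn [-0.02, -0.16, -0.02]
oil can top (array([0.71499045, 0.28376016, 0.10184996]), np.float64(0.2597140527622628))
spray head (array([0.80576621, 0.10608667, 0.18808853]), np.float64(1.1137870565940489))
```

move_arm(
  motion=[
    [[-25, 0, -3], [0, 0, 0], 1],
    [[-52, 0, -3], [0, 0, 0], 1],
    [[-72, 0, -3], [0, 0, 0], 1],
    [[-78, 0, 0], [0, 0, 0], 1],
    [[-78, 0, 10], [0, 0, 0], 1],
    [[-78, 0, 30], [0, 0, 0], 1],
    [[-78, 0, 52], [0, 0, 0], 1],
    [[-78, 0, 72], [0, 0, 0], 1],
    [[-78, 0, 84], [0, 0, 0], 1],
    [[-78, 0, 85], [0, 0, 0], 1],
  ],
)

```text
clock: 14.7
tool_pos: [0.5935, 0.2695, 0.2085]
orientation: [-180.0, -0.4, -149.5]
force: [0.7, 0.2, 0.1]
opening: 0.0008
gripper_force: 0.0
```

```bash
cat >> s.py <<'E'
# push path: fingertip corner on circle rho about hinge; TCP = corner + (9.5, 19 up)
rho=.12
for th in(90,86,82,78,74,70,66,62,58,54,50,46,42,38,34,30,26,22,18,14,10,7,4,2,0,-1):
    a=np.radians(th);X=.076-rho*np.cos(a)+.004*np.sin(a)+.0095;z=.072+rho*np.sin(a)+.004*np.cos(a)+.019
    print(th,[round((P[0]-X)*1e3,0),round((P[2]-z)*1e3,0)])
E
python3 s.py
```

```text
pot frame [ 1.232e-01 -2.000e-04  2.085e-01] [-179.95   -0.44 -149.54] [0.7 0.2 0.1] 0.0007858459609460236 [  41.5   20.    -5.1   -0.   -65.4 -101. ]
shift [-1.1, 0.1, -91.5] turn [-0.05, -0.44, -0.05]
shift [-1.8, 0.2, -2.6] turn [-0.05, -0.44, -0.05]
shift [23.2, 0.2, -2.4] turn [-0.05, -0.44, -0.05]
90 [np.float64(34.0), np.float64(-3.0)]
86 [np.float64(42.0), np.float64(-3.0)]
82 [np.float64(50.0), np.float64(-2.0)]
78 [np.float64(59.0), np.float64(-1.0)]
74 [np.float64(67.0), np.float64(1.0)]
70 [np.float64(75.0), np.float64(3.0)]
66 [np.float64(83.0), np.float64(6.0)]
62 [np.float64(91.0), np.float64(10.0)]
58 [np.float64(98.0), np.float64(14.0)]
54 [np.float64(105.0), np.float64(18.0)]
50 [np.float64(112.0), np.float64(23.0)]
46 [np.float64(118.0), np.float64(28.0)]
42 [np.float64(124.0), np.float64(34.0)]
38 [np.float64(130.0), np.float64(40.0)]
34 [np.float64(135.0), np.float64(47.0)]
30 [np.float64(140.0), np.float64(54.0)]
26 [np.float64(144.0), np.float64(61.0)]
22 [np.float64(147.0), np.float64(69.0)]
18 [np.float64(151.0), np.float64(77.0)]
14 [np.float64(153.0), np.float64(85.0)]
10 [np.float64(155.0), np.float64(93.0)]
7 [np.float64(156.0), np.float64(99.0)]
4 [np.float64(157.0), np.float64(105.0)]
2 [np.float64(158.0), np.float64(109.0)]
0 [np.float64(158.0), np.float64(113.0)]
-1 [np.float64(158.0), np.float64(116.0)]
```

move_arm(
  motion=[
    [[8, 0, -3], [0, 0, 0], 1],
    [[16, 0, -3], [0, 0, 0], 1],
    [[22, 0, -3], [0, 0, 0], 1],
    [[27, 0, -3], [0, 0, 0], 1],
    [[31, 0, -3], [0, 0, 0], 1],
    [[35, 0, -3], [0, 0, 0], 1],
    [[39, 0, -3], [0, 0, 0], 1],
    [[43, 0, -3], [0, 0, 0], 1],
    [[47, 0, -3], [0, 0, 0], 1],
    [[51, 0, -2], [0, 0, 0], 1],
  ],
)

```text
clock: 15.53
tool_pos: [0.5517, 0.245, 0.215]
orientation: [-180.0, -0.0, -149.5]
force: [1.0, 0.6, 1.8]
opening: 0.0006
gripper_force: 0.9
```

```bash
python3 s.py
```

```text
pot frame [ 7.48e-02 -1.00e-04  2.15e-01] [-1.7996e+02 -3.0000e-02 -1.4951e+02] [1.  0.6 1.8] 0.0006466728839472527 [  42.5   15.1  -11.2    0.   -63.7 -102. ]
shift [-50.2, 0.0, -85.1] turn [-0.04, -0.03, -0.02]
shift [-50.2, 0.1, 3.9] turn [-0.04, -0.03, -0.02]
shift [-25.2, 0.1, 4.0] turn [-0.04, -0.03, -0.02]
90 [np.float64(-15.0), np.float64(4.0)]
86 [np.float64(-6.0), np.float64(4.0)]
82 [np.float64(2.0), np.float64(5.0)]
78 [np.float64(10.0), np.float64(6.0)]
74 [np.float64(19.0), np.float64(8.0)]
70 [np.float64(27.0), np.float64(10.0)]
66 [np.float64(34.0), np.float64(13.0)]
62 [np.float64(42.0), np.float64(16.0)]
58 [np.float64(49.0), np.float64(20.0)]
54 [np.float64(57.0), np.float64(25.0)]
50 [np.float64(63.0), np.float64(29.0)]
46 [np.float64(70.0), np.float64(35.0)]
42 [np.float64(76.0), np.float64(41.0)]
38 [np.float64(81.0), np.float64(47.0)]
34 [np.float64(87.0), np.float64(54.0)]
30 [np.float64(91.0), np.float64(60.0)]
26 [np.float64(95.0), np.float64(68.0)]
22 [np.float64(99.0), np.float64(75.0)]
18 [np.float64(102.0), np.float64(83.0)]
14 [np.float64(105.0), np.float64(91.0)]
10 [np.float64(107.0), np.float64(99.0)]
7 [np.float64(108.0), np.float64(105.0)]
4 [np.float64(109.0), np.float64(112.0)]
2 [np.float64(109.0), np.float64(116.0)]
0 [np.float64(109.0), np.float64(120.0)]
-1 [np.float64(109.0), np.float64(122.0)]
```

move_arm(
  motion=[
    [[8, 0, 5], [0, 0, 0], 1],
    [[16, 0, 6], [0, 0, 0], 1],
    [[24, 0, 8], [0, 0, 0], 1],
    [[32, 0, 11], [0, 0, 0], 1],
    [[40, 0, 14], [0, 0, 0], 1],
    [[47, 0, 18], [0, 0, 0], 1],
    [[54, 0, 23], [0, 0, 0], 1],
    [[61, 0, 28], [0, 0, 0], 1],
    [[67, 0, 33], [0, 0, 0], 1],
    [[73, 0, 38], [0, 0, 0], 1],
  ],
)

```text
clock: 16.37
tool_pos: [0.488, 0.2074, 0.1761]
orientation: [-180.0, -0.1, -149.5]
force: [0.4, 0.7, 0.9]
opening: 0.0004
gripper_force: 0.6
```

```bash
python3 s.py | grep -v "^[789]. \|^6. "
```

```text
pot frame [ 8.000e-04 -1.000e-04  1.761e-01] [-1.7996e+02 -1.0000e-01 -1.4952e+02] [0.4 0.7 0.9] 0.0003682923802731391 [  44.2   10.4  -23.1    0.   -56.7 -103.8]
shift [-124.0, 0.1, -124.1] turn [-0.04, -0.1, -0.03]
shift [-124.1, 0.2, -35.1] turn [-0.04, -0.1, -0.03]
shift [-99.1, 0.2, -35.0] turn [-0.04, -0.1, -0.03]
58 [np.float64(-24.0), np.float64(-19.0)]
54 [np.float64(-17.0), np.float64(-14.0)]
50 [np.float64(-11.0), np.float64(-9.0)]
46 [np.float64(-4.0), np.float64(-4.0)]
42 [np.float64(2.0), np.float64(2.0)]
38 [np.float64(7.0), np.float64(8.0)]
34 [np.float64(13.0), np.float64(15.0)]
30 [np.float64(17.0), np.float64(22.0)]
26 [np.float64(21.0), np.float64(29.0)]
22 [np.float64(25.0), np.float64(36.0)]
18 [np.float64(28.0), np.float64(44.0)]
14 [np.float64(31.0), np.float64(52.0)]
10 [np.float64(33.0), np.float64(60.0)]
7 [np.float64(34.0), np.float64(67.0)]
4 [np.float64(35.0), np.float64(73.0)]
2 [np.float64(35.0), np.float64(77.0)]
0 [np.float64(35.0), np.float64(81.0)]
-1 [np.float64(35.0), np.float64(83.0)]
```

move_arm(
  motion=[
    [[5, 0, 6], [0, 0, 0], 1],
    [[10, 0, 12], [0, 0, 0], 1],
    [[15, 0, 19], [0, 0, 0], 1],
    [[19, 0, 26], [0, 0, 0], 1],
    [[23, 0, 33], [0, 0, 0], 1],
    [[27, 0, 41], [0, 0, 0], 1],
    [[30, 0, 49], [0, 0, 0], 1],
    [[32, 0, 56], [0, 0, 0], 1],
    [[33, 0, 62], [0, 0, 0], 1],
    [[34, 0, 67], [0, 0, 0], 1],
  ],
)

```text
clock: 17.2
tool_pos: [0.459, 0.1903, 0.1089]
orientation: [-180.0, -0.1, -149.5]
force: [-0.5, 0.7, 1.5]
opening: 0.0002
gripper_force: 0.5
```

```bash
python3 s.py | grep -v "^[2-9]. "
```

```text
pot frame [-0.0329 -0.0002  0.1089] [-1.7995e+02 -1.4000e-01 -1.4952e+02] [-0.5  0.7  1.5] 0.00016693983054333778 [  45.2   11.8  -31.8    0.   -46.5 -104.8]
shift [-157.4, 0.1, -191.5] turn [-0.05, -0.14, -0.03]
shift [-157.6, 0.2, -102.5] turn [-0.05, -0.14, -0.03]
shift [-132.6, 0.1, -102.5] turn [-0.05, -0.14, -0.03]
18 [np.float64(-5.0), np.float64(-23.0)]
14 [np.float64(-3.0), np.float64(-15.0)]
10 [np.float64(-1.0), np.float64(-7.0)]
7 [np.float64(0.0), np.float64(-1.0)]
4 [np.float64(1.0), np.float64(5.0)]
2 [np.float64(1.0), np.float64(10.0)]
0 [np.float64(2.0), np.float64(14.0)]
-1 [np.float64(2.0), np.float64(16.0)]
```

Now the last few millimetres, watching the force.

move_arm(
  motion=[
    [[1, 0, 3], [0, 0, 0], 1],
    [[1, 0, 6], [0, 0, 0], 1],
    [[1, 0, 9], [0, 0, 0], 1],
    [[1, 0, 11], [0, 0, 0], 1],
    [[1, 0, 12], [0, 0, 0], 1],
    [[1, 0, 13], [0, 0, 0], 1],
    [[1, 0, 13], [0, 0, 0], 1],
  ],
)

```text
clock: 17.78
tool_pos: [0.4585, 0.19, 0.0966]
orientation: [-180.0, -0.1, -149.5]
force: [-0.3, 0.6, 0.0]
opening: 0.0004
gripper_force: 0.0
```

move_arm(
  motion=[
    [[0, 0, 1], [0, 0, 0], 1],
    [[0, 0, 1.5], [0, 0, 0], 1],
    [[0, 0, 2], [0, 0, 0], 1],
    [[0, 0, 2], [0, 0, 0], 1],
  ],
)

```text
clock: 18.12
tool_pos: [0.4586, 0.1901, 0.0952]
orientation: [-180.0, -0.1, -149.5]
force: [-2.2, -0.7, 5.3]
opening: 0.0005
gripper_force: 2.5
```

move_arm(
  motion=[
    [[0, 0, 0.5], [0, 0, 0], 1],
    [[0, 0, 1], [0, 0, 0], 1],
    [[0, 0, 1], [0, 0, 0], 1],
  ],
)

```text
clock: 18.37
tool_pos: [0.4587, 0.1901, 0.0951]
orientation: [-179.9, -0.0, -149.5]
force: [-5.3, -1.4, 15.0]
opening: 0.0005
gripper_force: 7.4
```

The fingertip is at 76.1 mm, exactly the shut lid's top face, and the contact is firm at 15 N, so the lid is on its rim. I lift off now.

move_arm(
  motion=[
    [[0, 0, -3], [0, 0, 0], 1],
    [[0, 0, -10], [0, 0, 0], 1],
    [[0, 0, -30], [0, 0, 0], 1],
    [[0, 0, -60], [0, 0, 0], 1],
    [[0, 0, -90], [0, 0, 0], 1],
    [[0, 0, -120], [0, 0, 0], 1],
    [[0, 0, -140], [0, 0, 0], 1],
    [[0, 0, -150], [0, 0, 0], 1],
    [[0, 0, -150], [0, 0, 0], 1],
    [[0, 0, -150], [0, 0, 0], 1],
  ],
)

```text
clock: 19.2
tool_pos: [0.4584, 0.1902, 0.2435]
orientation: [-180.0, -0.1, -149.5]
force: [-0.7, -0.2, -0.8]
opening: 0.0007
gripper_force: 0.0
```

Run:
```python
from h import *
from plant import ctrl
S=ctrl.snapshot("side");o=ctrl.get_obs();print(o["tool_pos"],o["force"].round(1))
p=pickle.load(open("fit.pkl","rb"))["p"];f=S["color"].astype(int)
W=lambda X,Y,z:R.from_euler('z',p[2]).apply([X,Y,z])+[p[0],p[1],0]
for n,q in(("lid top shut",W(-.03,-.03,.076)),("tab shut",W(-.08,0,.076)),("lid upright",W(.08,-.03,.16))):
    u=proj(S,q)[0].round().astype(int);print(n,u,f[u[1],u[0]],pickle.load(open("s0.pkl","rb"))["side"]["color"][u[1],u[0]])
```

```text
[0.45799303 0.18985628 0.24264574] [ 0.1  0.2 -1.1]
lid top shut [305 228] [162 155 154] [142 139 136]
tab shut [284 228] [172 166 164] [128 123 122]
lid upright [338 191] [111 120 118] [145 140 139]
```

The colours at these pixels fit a shut lid: it now shows at the shut lid and tab positions, and the upright position shows only background. I'm handing in.

```bash
python3 -c "
from plant import ctrl
print(ctrl.close_job())"
```

```text
the job is handed in; nothing more can be done
None
```

I set the nozzle down inside the pot, pressed the lid fully shut, and handed the job in at about 19 s; no verdict came back. The arm touched neither the sockets nor the bystanders, as far as the force readings and pictures showed.

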